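# Fold the lid stay and shut the larger meter case

## Task

Two instrument cases stand open on the bench. Shut the larger one: press the knee of its folding lid stay down to unlock it while the lid is still up, then lower the lid gently until it is fully closed. Leave the smaller case open as it is.

Things in the scene. Friction and masses are not known exactly. Their poses are not given: they have to be found in the camera images.
- big_case: Larger of two grey cases, fixed: open shell 200 deep (x) x 220 wide (y) x 125 mm high. Origin: centre of underside; x to the hinged back (away from the robot), y left, z up. Lid: plate 200 x 220 x 12 mm, hinge line along y at x +100, z +125. Outside the right wall a steel stay: two 91 mm links; the lower turns on a wall pin at x -50, z +105, the upper is pinned to the lid 90 mm from the hinge.
- big_case_thumb (a point): Middle of the round steel thumb bar at the stay's knee, 16 mm thick, 65 long, sticking out to the case's right along its y. At first at x +18, y -155, z +164 in the case's frame, knee bulging up and forward on a stop: lid locked. Pressed down (and back, 91 mm about the wall pin) with a few N, it passes straight after 5 mm, is unlocked by 20 mm; further pressing draws the lid down.
- big_case_lid (a joint): Angle of the larger lid, rad: 0 shut, 1.5 (nearly upright) as held by the stay, its free edge then 324 mm above the bench. The hinge is stiff (0.6 N m): once unlocked, the lid stays where it is left. Push it over from behind near its free edge, then down, with 4 to 8 N. When it is shut the knee hangs low beside the right wall.
- small_case_lid (a joint): Angle of the lid of the smaller case (160 mm deep, 140 mm wide, 100 mm high, same make, with the same kind of stay), rad: 0 is shut, 1.5 is open as it stands. To be left open.

How it is judged:
On the way:
1. the knee of the larger case's stay is folded through (thumb bar below 148 mm above the case's underside) while its lid is still up (above 1.1 rad) (z of big_case_thumb in the frame of big_case below 0.148 m and value of joint big_case_lid above 1.1 rad), for 0.05 s.
At the end, for the whole second after the job is handed in: The larger case's lid is shut to within 0.07 rad (14 mm at its front edge) and at rest; the smaller case's lid is still open (above 1.35 rad) (value of joint big_case_lid below 0.07 rad and velocity of joint big_case_lid between -0.1 and 0.1 rad/s and value of joint small_case_lid above 1.35 rad); the robot touches nothing.
It fails at once if the larger lid is slammed (turns shut faster than 3 rad/s) (velocity of joint big_case_lid below -3 rad/s).
It fails at once if the smaller case's lid is moved (below 1.35 rad) (value of joint small_case_lid below 1.35 rad).
It also fails if it takes over 43 s, if anything falls off the work surface, if the arm or the gripper's body presses on something with over 40 N, if the wrist force passes 120 N, or if a joint passes its speed limit or range.

## Robot

A 7-joint arm with a two-finger parallel gripper is mounted at the origin on the work surface. World frame = base frame: x ahead of the robot, y to its left, z up, the work surface at z = 0. Lengths are in m, angles in rad, forces in N, time in s.
With the tool pointing down it reaches from about 0.425 to 0.925 m from the base axis. Payload 6.8 kg.
Tool frame: the origin (TCP) lies midway between the tips of the shut fingers; the grasp point (between the pads) lies 19 mm behind it; z points along the fingers, y is the line along which they close (so a half turn about z gives the same grasp; the last joint's range is limited). The gripper opens to 85 mm and grips with 20 to 120 N. Pads are 22 mm wide; open, the fingers measure 114 mm over their backs; the gripper's body (76 mm by 85 mm) begins 54 mm behind the grasp point. The pads swing forward as they close: fully open they stand 13 mm farther back than shut.
Start: joints at [-1.363, 0.477, 0.022, 1.555, -0.011, 1.109, -0.083], TCP at [0.21, 0.642, 0.231] pointing down, gripper open.
Joint ranges: [-2.96, 2.96], [-0.34, 2.1], [-1.41, 1.46], [0.24, 2.44], [-1.37, 4.51], [0.17, 1.92], [-2.96, 2.96]. Speed limits (rad/s): [2.39, 2.39, 3.14, 3.14, 3.14, 3.14, 3.14].

## Interface

Orientations are given as a rotation vector (axis times angle).
In Python, from bench import get_obs, grab_frame, camera_params, r gives the robot as it stands.
- The arm moves only by the shell command python3 -m jog 'ROWS' [FORCE]. ROWS is JSON, a list of rows, each an object of numbers: "rx", "ry", "rz": the turn, a rotation vector about the world's x, y, z scaled (see below); "x", "y", "z": the shift along the world's x, y, z scaled (see below); "jaw": the opening, from -1 (shut) to 1 (fully open). In form: [{"rx": .., "ry": .., "rz": .., "x": .., "y": .., "z": .., "jaw": ..}, ...]. A call has 1 to 8 rows; each row shifts and turns the commanded pose from where the row before left it; what a row does not reach is not made up. The controller multiplies each number of a shift by 60 mm and each number of a turn by 10 degrees. A row lasts 1/8 s, in which the tool goes at most 62.5 mm and 10.7 degrees, less where a joint would pass 70% of its speed; a pose out of reach is approached as far as the arm can. A call with a number of a shift or a turn outside -1 to 1 is refused whole. A call with a gripper value outside its range is refused whole. The fingers move at their own pace and stop on an object; FORCE is the grip in N (left out, the last holds). Time passes only in rows, so rows that do not move let the fingers close. It gives the time, the measured TCP pose, the force, the opening and the grip force at its end, in the units of the state.
- get_obs(): the state, without advancing time (a new reading comes with each control period).
- grab_frame(name): name is "scene" or "top" or "wrist"; returns the picture (420x560x3 uint8, red, green, blue); there is no depth.
- camera_params(name): a dict with "fx", "fy", "cx", "cy" (pixels), "R" (3x3) and "t" (3): a world point X has camera coordinates R X + t. Camera axes: x right, y down, z forward; pixel columns grow to the right and rows downward; lengths in m; the calibration is good to about 2 mm. The wrist camera is an equidistant fisheye: a pixel r from the principal point sees the ray r / f radians off the axis. A picture is of the moment at which its call begins: read the wrist's pose just before it. camera_params takes no time and is no camera call; for the wrist camera it gives the pose at the moment of the call.
- r.hand_in(): hands the job in; it is judged then, once.
The state is a dict: "clock": time; "joints": joint angles; "qvel": joint speeds; "tau": joint torques, N m; "tcp_pos": TCP position; "orientation": TCP orientation; "contact_force": force on the tool from outside, world axes, zero at the start; "moment": the same for the moment, N m; "grip_width": finger opening in m; "gripper_force": force on a finger pad.
Only numpy, scipy, OpenCV 4.12 (cv2) and the standard library are available. Lean on these libraries where they do the work, as an engineer would, in place of code of your own. Each camera call takes 0.05 s, during which the arm holds its last target. There are 200 camera calls.

## Working session

There is one attempt and no reset: what is moved stays moved. The work goes in short steps, Python scripts to look and compute and a shell command to move; the robot and the scene stay as the last step left them, time stands still between calls to the robot, and variables do not carry over. Pictures are saved under pics/ and viewed, at most 10 in all, crops included, and the job is handed in when it is done.

```bash
mkdir -p pics; python3 - <<'E'
from bench import *
import cv2,numpy as np
o=get_obs();print(o['clock'],o['tcp_pos'],o['orientation'])
for n in("scene","top"):
    f=grab_frame(n);cv2.imwrite(f"pics/{n}0.png",f[:,:,::-1])
    c=camera_params(n);R=np.array(c['R']);print(n,c['fx'],c['cx'],c['cy'],R.round(3).tolist(),(-R.T@np.array(c['t'])).round(3))
E
```

```text
0.0 [0.20946219 0.64106348 0.23033128] [-4.93926237e-01 -3.10237536e+00  2.82377214e-03]
scene 417.95410730111877 280.4112670833579 206.57293483368298 [[0.449, 0.893, -0.012], [0.745, -0.382, -0.547], [-0.493, 0.237, -0.837]] [ 1.087 -0.333  0.992]
top 384.1473862291863 278.4480957978455 211.71973474164642 [[0.02, -1.0, -0.012], [-0.987, -0.017, -0.158], [0.158, 0.015, -0.987]] [ 0.438 -0.085  0.995]
```

View pics/scene0.png

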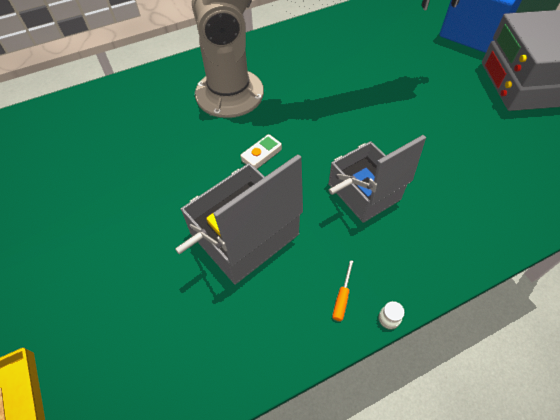

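View pics/top0.png

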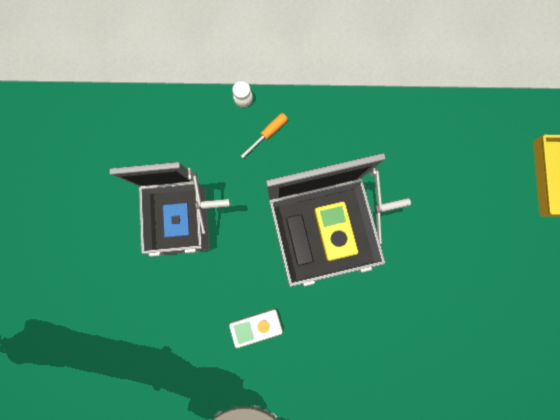

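The scene view shows the big case in the middle, with its thumb bar at about (180,249)-(200,238). In the top view the rim's front corners are near (291,284) and (383,263), the thumb bar runs (383,209)-(410,203), and the lid's upper edge runs (269,183)-(384,157). The small case is to the left.

```bash
cat > h.py <<'E'
from bench import *
import numpy as np
def ray(n,u,v):
    c=camera_params(n);R=np.array(c['R']);t=np.array(c['t'])
    d=R.T@np.array([(u-c['cx'])/c['fx'],(v-c['cy'])/c['fy'],1]);return -R.T@t,d
def onz(n,u,v,z):
    o,d=ray(n,u,v);return o+d*(z-o[2])/d[2]
def two(a,b):
    o1,d1=a;o2,d2=b
    A=np.stack([d1,-d2],1);s=np.linalg.lstsq(A,o2-o1,rcond=None)[0]
    p,q=o1+s[0]*d1,o2+s[1]*d2;return (p+q)/2,np.linalg.norm(p-q)
E
python3 - <<'E'
from h import *
P=lambda *a:onz(*a).round(3)
print('FL',P('top',291,284,.125),'FR',P('top',383,263,.125),'BR',P('top',364,182,.125))
print('lid edge',P('top',269,183,.324),P('top',385,156,.324))
print('scene lid edge',P('scene',218,208,.324),P('scene',300,159,.324))
print('tip',two(ray('top',410,203),ray('scene',179,249)),'root',two(ray('top',384,209),ray('scene',201,237)))
fl,fr=onz('top',291,284,.125)[:2],onz('top',383,263,.125)[:2]
yv=(fl-fr);print('width',np.linalg.norm(yv));yv/=np.linalg.norm(yv);xv=np.array([yv[1],-yv[0]])
c=(fl+fr)/2+.1*xv;print('yaw',np.arctan2(xv[1],xv[0]),'c',c)
for n,x,y,z in(('thumb',.018,-.155,.164),('tip',.018,-.187,.164),('lidmid',.086,0,.324),('lidR',.086,-.11,.324),('lidL',.086,.11,.324)):print(n,(c+x*xv+y*yv).round(3),z)
print('small lid edge',P('top',112,168,.26),P('top',180,165,.26))
E
```

```text
FL [ 0.414 -0.103  0.125] FR [ 0.465 -0.308  0.125] BR [ 0.65  -0.268  0.125]
lid edge [ 0.597 -0.057  0.324] [ 0.65  -0.265  0.324]
scene lid edge [ 0.641 -0.251  0.324] [ 0.607 -0.055  0.324]
tip (array([ 0.59579135, -0.35447853,  0.16673695]), np.float64(0.009201252994129295)) root (array([ 0.58345258, -0.29993829,  0.1567517 ]), np.float64(0.010015220309963836))
width 0.21121843560792586
yaw 0.24045552347206436 c [ 0.53656809 -0.18156242]
thumb [ 0.591 -0.328] 0.164
tip [ 0.599 -0.359] 0.164
lidmid [ 0.62  -0.161] 0.324
lidR [ 0.646 -0.268] 0.324
lidL [ 0.594 -0.054] 0.324
small lid edge [0.637 0.258 0.26 ] [0.645 0.123 0.26 ]
```

Sizes and both views agree: yaw is about 0.24 and the thumb bar is at (0.591, -0.328, 0.164). I'll raise the tool, shut the jaws, turn to the case's yaw and travel there.

```bash
python3 -m jog '[{"z":0.9,"rz":0.8,"jaw":-1},{"z":0.9,"rz":0.8,"jaw":-1},{"z":0.7,"rz":0.8,"jaw":-1},{"x":0.37,"y":-0.9,"rz":0.8,"jaw":-1},{"x":0.37,"y":-0.9,"jaw":-1},{"x":0.37,"y":-0.9,"jaw":-1},{"x":0.37,"y":-0.9,"jaw":-1},{"x":0.37,"y":-0.9,"jaw":-1}]'
python3 -m jog '[{"x":0.37,"y":-0.9,"jaw":-1},{"x":0.37,"y":-0.9,"jaw":-1},{"x":0.37,"y":-0.9,"jaw":-1},{"x":0.37,"y":-0.9,"jaw":-1},{"x":0.37,"y":-0.9,"jaw":-1},{"x":0.37,"y":-0.9,"jaw":-1},{"x":0.37,"y":-0.9,"jaw":-1},{"jaw":-1}]'
```

```text
validation failed for argument at $[0]...
validation failed for argument at $[0]...
```

```bash
python3 -m jog '[{"rx":0,"ry":0,"rz":0.8,"x":0,"y":0,"z":0.9,"jaw":-1},{"rx":0,"ry":0,"rz":0.8,"x":0,"y":0,"z":0.9,"jaw":-1},{"rx":0,"ry":0,"rz":0.8,"x":0,"y":0,"z":0.7,"jaw":-1},{"rx":0,"ry":0,"rz":0.8,"x":0.37,"y":-0.9,"z":0,"jaw":-1},{"rx":0,"ry":0,"rz":0,"x":0.37,"y":-0.9,"z":0,"jaw":-1},{"rx":0,"ry":0,"rz":0,"x":0.37,"y":-0.9,"z":0,"jaw":-1},{"rx":0,"ry":0,"rz":0,"x":0.37,"y":-0.9,"z":0,"jaw":-1},{"rx":0,"ry":0,"rz":0,"x":0.37,"y":-0.9,"z":0,"jaw":-1}]'
```

```text
clock: 1.1
tcp_pos: [0.3211, 0.3695, 0.381]
orientation: [0.38, -3.118, 0.0]
contact_force: [1.3, -0.6, 0.5]
grip_width: 0.0002
gripper_force: 0.0
```

```bash
python3 -m jog '[{"rx":0,"ry":0,"rz":0,"x":0.35,"y":-0.9,"z":0,"jaw":-1},{"rx":0,"ry":0,"rz":0,"x":0.35,"y":-0.9,"z":0,"jaw":-1},{"rx":0,"ry":0,"rz":0,"x":0.35,"y":-0.9,"z":0,"jaw":-1},{"rx":0,"ry":0,"rz":0,"x":0.35,"y":-0.9,"z":0,"jaw":-1},{"rx":0,"ry":0,"rz":0,"x":0.35,"y":-0.9,"z":0,"jaw":-1},{"rx":0,"ry":0,"rz":0,"x":0.35,"y":-0.9,"z":0,"jaw":-1},{"rx":0,"ry":0,"rz":0,"x":0.35,"y":-0.9,"z":0,"jaw":-1},{"rx":0,"ry":0,"rz":0,"x":0.35,"y":-0.9,"z":0,"jaw":-1}]'
python3 -m jog '[{"rx":0,"ry":0,"rz":0,"x":0.35,"y":-0.9,"z":0,"jaw":-1},{"rx":0,"ry":0,"rz":0,"x":0.35,"y":-0.9,"z":0,"jaw":-1},{"rx":0,"ry":0,"rz":0,"x":0.35,"y":-0.9,"z":0,"jaw":-1},{"rx":0,"ry":0,"rz":0,"x":0.35,"y":-0.9,"z":0,"jaw":-1},{"rx":0,"ry":0,"rz":0,"x":0.2,"y":-0.3,"z":-0.8,"jaw":-1},{"rx":0,"ry":0,"rz":0,"x":0,"y":0,"z":-0.8,"jaw":-1},{"rx":0,"ry":0,"rz":0,"x":0,"y":0,"z":0,"jaw":-1}]'
python3 - <<'E'
from h import *
import cv2
a=grab_frame('scene');b=grab_frame('wrist');t=grab_frame('top')
cv2.imwrite('pics/s1.png',np.hstack([cv2.resize(a[100:310,130:410],(400,300)),cv2.resize(t[120:300,230:470],(400,300))])[:,:,::-1])
cv2.imwrite('pics/w1.png',b[:,:,::-1])
E
```

```text
clock: 2.1
tcp_pos: [0.4888, -0.0621, 0.3812]
orientation: [-0.381, 3.118, 0.0]
contact_force: [1.6, 0.4, -0.4]
grip_width: 0.0004
gripper_force: 0.0
clock: 2.98
tcp_pos: [0.5826, -0.2929, 0.2812]
orientation: [0.379, -3.111, -0.006]
contact_force: [0.5, 0.3, 0.5]
grip_width: -0.0001
gripper_force: 0.0
```

View pics/s1.png

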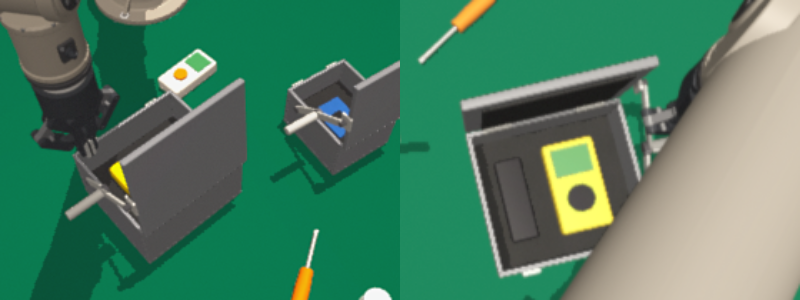

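View pics/w1.png

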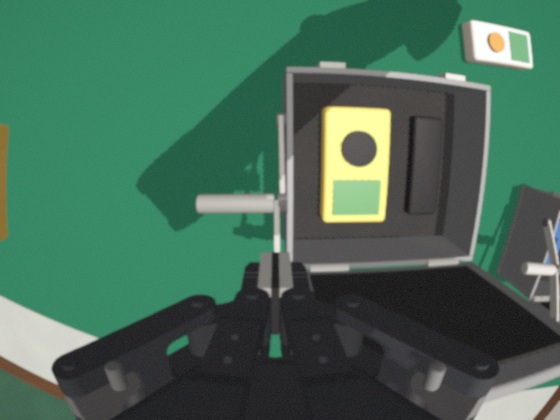

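The wrist view shows the bar from (197,203) to (274,203), left of the fingertips, and the lid below (behind). The move fell short sideways by about 45 mm, so I'll locate the bar from the wrist.

```bash
python3 - <<'E'
from h import *
c=camera_params('wrist');R=np.array(c['R']);o=-R.T@np.array(c['t'])
def w(u,v,z):
    a,b=(u-c['cx']),(v-c['cy']);r=np.hypot(a,b);th=r/c['fx']
    d=R.T@np.array([np.sin(th)*a/r,np.sin(th)*b/r,np.cos(th)]);return (o+d*(z-o[2])/d[2])
p,q=w(197,203,.166),w(274,203,.166)
C=np.array([.5366,-.1816]);xv=np.array([.971,.238]);yv=np.array([-.238,.971])
for n,k in(('tip',p),('root',q),('FR',w(288,68,.125)),('FL',w(490,86,.125)),('BL',w(474,262,.125)),('BR',w(291,265,.125))):
    d=k[:2]-C;print(n,k.round(3),'case',(d@xv).round(3),(d@yv).round(3))
print(np.linalg.norm(p-q)); s=get_obs();print(s['tcp_pos'])
E
```

```text
tip [ 0.6   -0.359  0.166] case 0.019 -0.188
root [ 0.584 -0.295  0.166] case 0.019 -0.122
FR [ 0.467 -0.312  0.125] case -0.098 -0.11
FL [ 0.412 -0.101  0.125] case -0.102 0.108
BL [ 0.607 -0.044  0.125] case 0.101 0.116
BR [ 0.656 -0.26   0.125] case 0.097 -0.104
0.06589455593627372
[ 0.58547789 -0.29472034  0.28757798]
```

```bash
python3 -m jog '[{"rx":0,"ry":0,"rz":0,"x":0.07,"y":-0.38,"z":0,"jaw":-1},{"rx":0,"ry":0,"rz":0,"x":0.07,"y":-0.38,"z":0,"jaw":-1},{"rx":0,"ry":0,"rz":0,"x":0,"y":0,"z":-0.6,"jaw":-1},{"rx":0,"ry":0,"rz":0,"x":0,"y":0,"z":-0.6,"jaw":-1},{"rx":0,"ry":0,"rz":0,"x":0,"y":0,"z":-0.5,"jaw":-1},{"rx":0,"ry":0,"rz":0,"x":0,"y":0,"z":0,"jaw":-1},{"rx":0,"ry":0,"rz":0,"x":0,"y":0,"z":0,"jaw":-1}]'
```

```text
clock: 4.0
tcp_pos: [0.5944, -0.3407, 0.1862]
orientation: [-0.381, 3.115, -0.003]
contact_force: [0.1, -0.8, 1.2]
grip_width: -0.0001
gripper_force: 0.0
```

```bash
python3 -m jog '[{"rx":0,"ry":0,"rz":0,"x":0,"y":0,"z":-0.2,"jaw":-1},{"rx":0,"ry":0,"rz":0,"x":0.02,"y":0,"z":-0.1,"jaw":-1},{"rx":0,"ry":0,"rz":0,"x":0.07,"y":0.015,"z":-0.1,"jaw":-1},{"rx":0,"ry":0,"rz":0,"x":0.07,"y":0.015,"z":-0.1,"jaw":-1},{"rx":0,"ry":0,"rz":0,"x":0.06,"y":0.015,"z":-0.1,"jaw":-1}]'
python3 -m jog '[{"rx":0,"ry":0,"rz":0,"x":0.05,"y":0.015,"z":-0.1,"jaw":-1},{"rx":0,"ry":0,"rz":0,"x":0,"y":0,"z":0,"jaw":-1}]'
```

```text
clock: 4.62
tcp_pos: [0.606, -0.3372, 0.1469]
orientation: [0.38, -3.117, -0.001]
contact_force: [-3.6, 0.8, 4.2]
grip_width: 0.0001
gripper_force: 2.3
clock: 4.88
tcp_pos: [0.6092, -0.3364, 0.1405]
orientation: [0.38, -3.118, 0.0]
contact_force: [-0.7, -1.5, 0.2]
grip_width: -0.0002
gripper_force: 0.0
```

```bash
python3 - <<'E'
from h import *
import cv2
a=grab_frame('scene');b=grab_frame('wrist')
cv2.imwrite('pics/s2.png',np.hstack([cv2.resize(a[130:310,130:370],(400,300)),cv2.resize(b,(400,300))])[:,:,::-1])
E
```

```text
(no output)
```

View pics/s2.png

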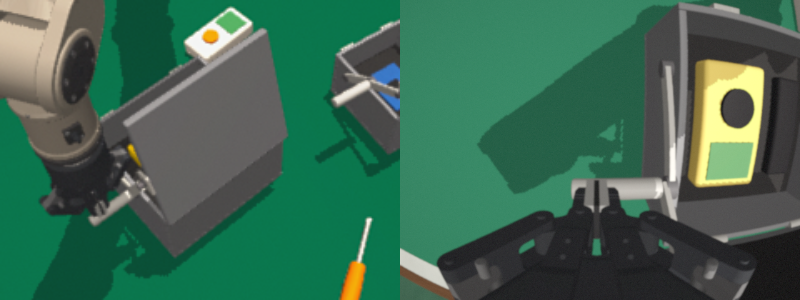

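The bar is under the fingertips, folded through at z of about 0.13, and the lid is still up. Next I'll lift off and go over behind the lid.

```bash
python3 -m jog '[{"rx":0,"ry":0,"rz":0,"x":0,"y":0,"z":0.5,"jaw":-1},{"rx":0,"ry":0,"rz":0,"x":0,"y":0,"z":0.9,"jaw":-1},{"rx":0,"ry":0,"rz":0,"x":0,"y":0,"z":0.9,"jaw":-1},{"rx":0,"ry":0,"rz":0,"x":0,"y":0,"z":0.9,"jaw":-1},{"rx":0,"ry":0,"rz":0,"x":0,"y":0,"z":0.9,"jaw":-1},{"rx":0,"ry":0,"rz":0,"x":0,"y":0,"z":0.5,"jaw":-1},{"rx":0,"ry":0,"rz":0,"x":0,"y":0,"z":0,"jaw":-1}]'
python3 -m jog '[{"rx":0,"ry":0,"rz":0,"x":0.5,"y":0.3,"z":0,"jaw":-1},{"rx":0,"ry":0,"rz":0,"x":0.4,"y":0.8,"z":0,"jaw":-1},{"rx":0,"ry":0,"rz":0,"x":0.3,"y":0.8,"z":0,"jaw":-1},{"rx":0,"ry":0,"rz":0,"x":0,"y":0.8,"z":0,"jaw":-1},{"rx":0,"ry":0,"rz":0,"x":0,"y":0.5,"z":0,"jaw":-1},{"rx":0,"ry":0,"rz":0,"x":0,"y":0,"z":0,"jaw":-1}]'
python3 - <<'E'
from h import *
import cv2
a=grab_frame('scene');b=grab_frame('wrist')
cv2.imwrite('pics/s3.png',np.hstack([cv2.resize(a[100:310,130:410],(400,300)),cv2.resize(b,(400,300))])[:,:,::-1])
E
```

```text
clock: 5.85
tcp_pos: [0.61, -0.3373, 0.4204]
orientation: [-0.38, 3.114, -0.005]
contact_force: [1.2, -0.1, -0.7]
grip_width: -0.0001
gripper_force: 0.0
clock: 6.6
tcp_pos: [0.6818, -0.14, 0.4155]
orientation: [0.389, -3.116, -0.004]
contact_force: [-0.4, -1.2, 0.5]
grip_width: 0.0001
gripper_force: 0.0
```

View pics/s3.png

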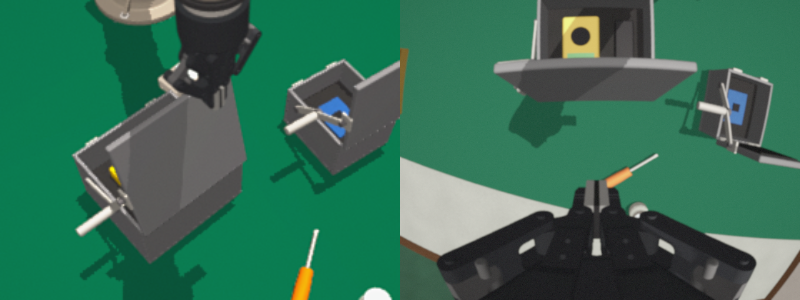

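Lid stands at roughly 1.35 rad, and the fingers are behind it with clearance. Now I'll go down and bring them up to its back face.

```bash
python3 -m jog '[{"rx":0,"ry":0,"rz":0,"x":0,"y":0,"z":-0.7,"jaw":-1},{"rx":0,"ry":0,"rz":0,"x":0,"y":0,"z":-0.7,"jaw":-1},{"rx":0,"ry":0,"rz":0,"x":0,"y":0,"z":-0.65,"jaw":-1},{"rx":0,"ry":0,"rz":0,"x":-0.3,"y":-0.075,"z":0,"jaw":-1},{"rx":0,"ry":0,"rz":0,"x":-0.3,"y":-0.075,"z":0,"jaw":-1},{"rx":0,"ry":0,"rz":0,"x":-0.3,"y":-0.075,"z":0,"jaw":-1},{"rx":0,"ry":0,"rz":0,"x":0,"y":0,"z":0,"jaw":-1}]'
```

```text
clock: 7.58
tcp_pos: [0.6257, -0.1606, 0.2944]
orientation: [0.373, -3.119, 0.0]
contact_force: [-0.5, -0.3, 0.0]
grip_width: 0.0002
gripper_force: 0.0
```

```bash
python3 -m jog '[{"rx":0,"ry":0,"rz":0,"x":-0.17,"y":-0.04,"z":-0.04,"jaw":-1},{"rx":0,"ry":0,"rz":0,"x":-0.17,"y":-0.04,"z":-0.04,"jaw":-1},{"rx":0,"ry":0,"rz":0,"x":-0.17,"y":-0.04,"z":-0.04,"jaw":-1},{"rx":0,"ry":0,"rz":0,"x":-0.17,"y":-0.04,"z":-0.07,"jaw":-1},{"rx":0,"ry":0,"rz":0,"x":-0.17,"y":-0.04,"z":-0.07,"jaw":-1},{"rx":0,"ry":0,"rz":0,"x":-0.17,"y":-0.04,"z":-0.07,"jaw":-1}]'
```

```text
clock: 8.32
tcp_pos: [0.5654, -0.1725, 0.2743]
orientation: [-0.38, 3.118, -0.0]
contact_force: [2.5, -0.2, 0.7]
grip_width: 0.0002
gripper_force: 1.3
```

```bash
python3 -m jog '[{"rx":0,"ry":0,"rz":0,"x":-0.15,"y":-0.04,"z":-0.1,"jaw":-1},{"rx":0,"ry":0,"rz":0,"x":-0.15,"y":-0.04,"z":-0.11,"jaw":-1},{"rx":0,"ry":0,"rz":0,"x":-0.15,"y":-0.04,"z":-0.11,"jaw":-1},{"rx":0,"ry":0,"rz":0,"x":-0.13,"y":-0.03,"z":-0.13,"jaw":-1},{"rx":0,"ry":0,"rz":0,"x":-0.13,"y":-0.03,"z":-0.14,"jaw":-1},{"rx":0,"ry":0,"rz":0,"x":-0.13,"y":-0.03,"z":-0.14,"jaw":-1}]'
```

```text
clock: 9.07
tcp_pos: [0.5152, -0.1851, 0.2301]
orientation: [-0.38, 3.118, -0.0]
contact_force: [1.8, 0.1, 1.0]
grip_width: -0.0001
gripper_force: 0.9
```

```bash
python3 -m jog '[{"rx":0,"ry":0,"rz":0,"x":-0.11,"y":-0.025,"z":-0.15,"jaw":-1},{"rx":0,"ry":0,"rz":0,"x":-0.1,"y":-0.025,"z":-0.16,"jaw":-1},{"rx":0,"ry":0,"rz":0,"x":-0.1,"y":-0.025,"z":-0.17,"jaw":-1},{"rx":0,"ry":0,"rz":0,"x":-0.08,"y":-0.02,"z":-0.17,"jaw":-1},{"rx":0,"ry":0,"rz":0,"x":-0.07,"y":-0.015,"z":-0.17,"jaw":-1},{"rx":0,"ry":0,"rz":0,"x":-0.06,"y":-0.015,"z":-0.18,"jaw":-1}]'
```

```text
clock: 9.82
tcp_pos: [0.4842, -0.1923, 0.17]
orientation: [0.38, -3.118, -0.0]
contact_force: [0.2, -0.2, 0.9]
grip_width: -0.0002
gripper_force: 0.6
```

Now the last 33 mm down, then a gentle press.

```bash
python3 -m jog '[{"rx":0,"ry":0,"rz":0,"x":-0.04,"y":-0.01,"z":-0.15,"jaw":-1},{"rx":0,"ry":0,"rz":0,"x":-0.03,"y":-0.01,"z":-0.15,"jaw":-1},{"rx":0,"ry":0,"rz":0,"x":-0.02,"y":0,"z":-0.13,"jaw":-1},{"rx":0,"ry":0,"rz":0,"x":0,"y":0,"z":-0.1,"jaw":-1},{"rx":0,"ry":0,"rz":0,"x":0,"y":0,"z":0,"jaw":-1}]'
```

```text
clock: 10.45
tcp_pos: [0.4786, -0.1934, 0.1384]
orientation: [0.38, -3.117, -0.001]
contact_force: [-0.6, 0.4, 0.1]
grip_width: -0.0003
gripper_force: 0.0
```

```bash
for i in 1 2; do python3 -m jog '[{"rx":0,"ry":0,"rz":0,"x":0,"y":0,"z":-0.04,"jaw":-1},{"rx":0,"ry":0,"rz":0,"x":0,"y":0,"z":0,"jaw":-1}]' | grep -E 'tcp|contact'; done
```

```text
tcp_pos: [0.4792, -0.1936, 0.1371]
contact_force: [-2.2, 1.0, 5.4]
tcp_pos: [0.4793, -0.1937, 0.1368]
contact_force: [-10.8, 4.9, 33.0]
```

It stopped hard at z=0.137, exactly the height of the shut lid's top. I'll lift off and check.

```bash
python3 -m jog '[{"rx":0,"ry":0,"rz":0,"x":0,"y":0,"z":0.1,"jaw":-1},{"rx":0,"ry":0,"rz":0,"x":0,"y":0,"z":0.5,"jaw":-1},{"rx":0,"ry":0,"rz":0,"x":0,"y":0,"z":0.9,"jaw":-1},{"rx":0,"ry":0,"rz":0,"x":0,"y":0,"z":0.9,"jaw":-1},{"rx":0,"ry":0,"rz":0,"x":0,"y":0,"z":0.5,"jaw":-1},{"rx":0,"ry":0,"rz":0,"x":0,"y":0,"z":0,"jaw":-1},{"rx":0,"ry":0,"rz":0,"x":0,"y":0,"z":0,"jaw":-1}]'
python3 - <<'E'
from h import *
import cv2
a=grab_frame('scene');b=grab_frame('wrist')
cv2.imwrite('pics/s4.png',np.hstack([cv2.resize(a[100:310,130:410],(400,300)),cv2.resize(b,(400,300))])[:,:,::-1])
E
```

```text
clock: 11.82
tcp_pos: [0.4786, -0.1932, 0.3073]
orientation: [0.381, -3.118, -0.001]
contact_force: [-0.2, 0.9, -0.4]
grip_width: 0.0001
gripper_force: 0.0
```

View pics/s4.png

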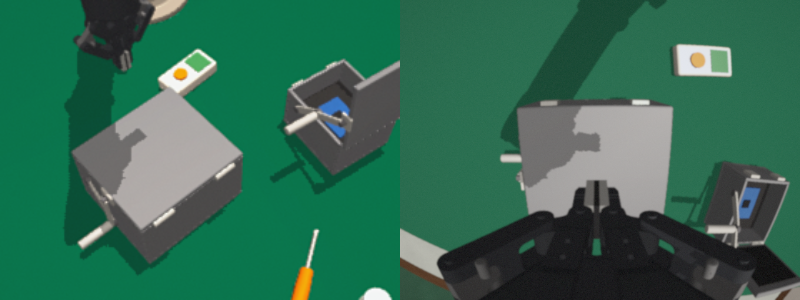

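The large lid is shut with its knee hanging beside the wall, the small case is still open, and the arm is clear.

```bash
python3 -c "from bench import r;print(r.hand_in())"
```

```text
the job is handed in; nothing more can be done
None
```

I unlocked the larger case's stay with its lid still up, then closed the lid fully and gently. The smaller case is still open, and I handed the job in at about 12 s with the arm clear; no verdict was returned.

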